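# Balance the section puck on the dome and hold the ring arm over it

## Task

Balance the wide resin puck flat side down on the top of the steel dome and let go of it. Then swing the spring-return ring arm by its upright pin all the way to its stop, so that the ring stands over the puck, and finish while holding it there: do not let go, or the spring throws it back. The puck must stay balanced on the dome, and the narrow pucks and other things on the table stay where they are.

Things in the scene. Friction and masses are not known exactly. Their poses are not given: they have to be found in the camera images.
- wide_puck: the wide resin puck: flat dark brown cylinder, 34 mm diameter x 16 mm tall, about 35 g, stone chips in its top, upright on the table; origin: centre of its underside, z up
- stand: fixed sample stand: black base plate 150 x 220 x 8 mm with the dome, pivot post and two stop pegs; origin on the table under the dome top, z up. In its frame the plate spans x -75 to 75, y -160 to 60 mm, the pivot axis is at x 30, y -104 mm. Pegs: 10 mm diameter, 90 mm high, 37 mm from the pivot axis, over 70 mm from the dome axis
- dome_top (a point): highest point of the fixed smooth steel dome (spherical, 45 mm radius), 45 mm above the table; a puck set centred on it rocks but stays; 6 mm off-centre tilts it by about 0.16 rad
- pivot_axis (a point): point on the vertical pivot axis of the ring arm, at the height of the arm's top face (83 mm above the table), 108 mm horizontally from the dome's axis; the pivot cap rises to 92 mm at most
- swing_arm (a joint): angle of the ring arm about its vertical pivot, rad: 0 at rest (spring holds it there), 1.22 at the stop; it grows as the arm turns clockwise seen from above. At the stop the arm points from the pivot straight over the dome's top. Spring torque 0.32 N m at rest, 0.74 N m at the stop (2.2 to 5.1 N at the pin).
- ring_mid (a point): centre of the arm's flat ring (60 mm outer, 46 mm inner diameter), level with the arm's top face at 83 mm, 108 mm from the pivot axis; over the dome's top when at the stop. The aluminium arm is level, 14 mm wide, 8 mm thick, underside 75 mm above the table (14 mm clear over a balanced puck)
- pin_mid (a point): on the axis of the upright steel pin at the arm's free end (12 mm diameter, from the arm's top face at 83 mm up to 128 mm above the table), at 108 mm height; 146 mm from the pivot axis, on the far side of the ring. It moves with the arm on a circle about the pivot
- narrow_puck_a: narrow resin puck, 22 mm diameter x 16 mm, same look as the wide one; bystander; origin: centre of its underside
- narrow_puck_b: second narrow resin puck, 22 mm diameter x 16 mm; bystander; origin: centre of its underside
- objective: steel microscope objective standing on the table, 32 mm diameter, 48 mm tall; bystander; origin: centre of its underside
- dish: shallow white dish, 90 mm diameter, 15 mm tall; bystander; origin: centre of its underside
- vial: small amber jar with cap, 28 mm diameter, 55 mm tall; bystander; origin: centre of its underside
- tweezers: steel tweezers lying flat, 115 mm long along their x axis, 8 mm high; bystander; origin: under their middle
Not all that is in view belongs to the job. Leave any pink or red look-alike of the wide_puck alone.

How it is judged:
On the way, in this order (a step that is already met when the one before it is completed fails the run):
1. the wide puck lies balanced on the dome, let go, with the ring arm still back (horizontal distance between wide_puck and dome_top below 0.012 m and angle between wide_puck's own z axis and vertical below 0.3 rad and z of wide_puck in the frame of dome_top between -0.006 and 0.008 m and contact force between wide_puck and the arm below 0.05 N and contact force between wide_puck and the fingers below 0.05 N and contact force between wide_puck and stand above 0.08 N and linear speed of wide_puck below 0.03 m/s and value of joint swing_arm below 0.6 rad), for 0.4 s.
2. the ring arm is held against its stop by the fingers, the puck still balanced (horizontal distance between wide_puck and dome_top below 0.012 m and angle between wide_puck's own z axis and vertical below 0.3 rad and z of wide_puck in the frame of dome_top between -0.006 and 0.008 m and contact force between wide_puck and the arm below 0.05 N and contact force between wide_puck and the fingers below 0.05 N and contact force between wide_puck and stand above 0.08 N and value of joint swing_arm above 1.16 rad and contact force between the fingers and swing_arm above 1.5 N), for 0.3 s.
At the end, for the whole second after the job is handed in: Arm joint above 1.16 rad (stop 1.22), still, held by the fingers with over 1.5 N; wide puck untouched by the robot, resting on the dome, underside centre within 12 mm of the dome axis and -6 to +8 mm of its top, tilt under 0.30 rad, slower than 30 mm/s (all of step 2 and velocity of joint swing_arm between -0.15 and 0.15 rad/s and linear speed of wide_puck below 0.03 m/s); the arm keeps its last pose, push and grip.
It fails at once if a bystander is moved by more than 30 mm (distance of any of narrow_puck_a, narrow_puck_b, objective, dish, vial, tweezers from where it was at the start of the episode above 0.03 m).
It also fails if it takes over 58 s, if anything falls off the work surface, if the arm or the gripper's body presses on something with over 40 N, if the wrist force passes 120 N, or if a joint passes its speed limit or range.

## Robot

A 7-joint arm with a two-finger parallel gripper is mounted at the origin on the work surface. World frame = base frame: x ahead of the robot, y to its left, z up, the work surface at z = 0. Lengths are in m, angles in rad, forces in N, time in s.
With the tool pointing down it reaches from about 0.425 to 0.825 m from the base axis. Payload 3.6 kg.
Tool frame: the origin (TCP) lies at the very end of the fingers, on their centre line; the grasp point (between the pads) lies 19 mm behind it; z points along the fingers, y is the direction in which the jaws open and shut (so a half turn about z gives the same grasp; the last joint's range is limited). The gripper opens to 93 mm and grips with 3 to 60 N. Pads are 15 mm wide; open, the fingers measure 128 mm over their backs; the gripper's body (75 mm by 188 mm) begins 65 mm behind the grasp point.
Start: joints at [-1.327, 0.615, -0.013, 1.423, 0.008, 1.103, -0.04], TCP at [0.173, 0.626, 0.219] pointing down, gripper open.
Joint ranges: [-3.12, 3.12], [-0.3, 2.06], [-1.34, 1.32], [0.26, 2.42], [-1.36, 4.5], [0.01, 1.98], [-2.84, 2.84]. Speed limits (rad/s): [2.79, 2.79, 3.14, 3.14, 3.14, 3.14, 3.14].

## Interface

Orientations are given as a unit quaternion [x, y, z, w].
In Python, from plant import monitor, imaging, workorder gives the robot as it stands.
- The arm moves only by the shell command python3 -m inch 'ROWS' [OPENING]. ROWS is JSON, a list of rows, each an object of numbers: "dx", "dy", "dz": the shift along the tool's x, y, z in cm; "turn": the turn about the tool's z in rad. In form: [{"dx": .., "dy": .., "dz": .., "turn": ..}, ...]. A call has exactly 8 rows; each row is the pose to reach, as a shift and turn from the pose commanded when the call began, along the tool's axes at that moment; what a row does not reach only later rows make up. A row lasts 1/12 s, in which the tool goes at most 41.7 mm and 7.16 degrees, less where a joint would pass 70% of its speed; a pose out of reach is approached as far as the arm can. A call with a gripper value outside its range is refused whole. OPENING is the finger opening in cm, from 0 to 9.3, set as the call begins (- or left out, the last holds). The fingers move at their own pace and stop on an object; the grip force is fixed at half the most. Time passes only in rows, so rows that repeat a pose let the fingers close, or fill a call up. It gives the time, the measured TCP pose, the force and the opening at its end, in the units of the state.
- monitor.state(): the state, without advancing time (a new reading comes with each control period).
- imaging.capture(name): name is "scene" or "top" or "wrist"; returns (picture, depth): 400x640x3 uint8, red, green, blue; 400x640 float32, m along the optical axis (not along the pixel's ray), 0 where there is no reading.
- imaging.camera_model(name): a dict with "K" (3x3 intrinsics, pixels), "world_from_camera" (4x4, takes a point from camera to world coordinates); the wrist camera has in their place "mount" (4x4, takes a point from camera to tool coordinates, whose origin is the TCP and whose axes are the flange's). Camera axes: x right, y down, z forward; pixel columns grow to the right and rows downward; lengths in m; the calibration is good to about 2 mm. The wrist camera is an equidistant fisheye: a pixel r from the principal point sees the ray r / f radians off the axis. A picture is of the moment at which its call begins: read the wrist's pose just before it. camera_model takes no time and is no camera call.
- workorder.sign_off(): hands the job in, once; it reports no verdict.
The state is a dict: "time_s": time; "qpos": joint angles; "dq": joint speeds; "effort": joint torques, N m; "ee_pos": TCP position; "eef_rot": TCP orientation; "wrist_force": force on the tool from outside, world axes, zero at the start; "wrist_torque": the same for the moment, N m; "grip_width": opening from 0.0 (shut) to 1.0 (fully open).
Only numpy, scipy, OpenCV 4.12 (cv2) and the standard library are available. Lean on these libraries where they do the work, as an engineer would, in place of code of your own. Each camera call takes 0.05 s, during which the arm holds its last target. There are 200 camera calls.

## Working session

There is one attempt and no reset: what is moved stays moved. The work goes in short steps, Python scripts to look and compute and a shell command to move; the robot and the scene stay as the last step left them, time stands still between calls to the robot, and variables do not carry over. Pictures are saved under pics/ and viewed, about 8 in all and at most 12, crops included, and the job is handed in when it is done.

```bash
ls; mkdir -p pics; cat > h.py <<'E'
import numpy as np, cv2, json
from plant import monitor, imaging, workorder
from scipy.spatial.transform import Rotation as R
def cap(name,fn):
    s=monitor.state(); im,d=imaging.capture(name)
    cv2.imwrite(f'pics/{fn}.png',im[:,:,::-1]); np.savez(f'pics/{fn}.npz',im=im,d=d,p=s['ee_pos'],q=s['eef_rot']); return s
def world(name,fn,u,v,z=None):
    "pixel to world by depth, or by intersection with plane z"
    m=imaging.camera_model(name); D=np.load(f'pics/{fn}.npz'); K=np.array(m['K'])
    a=(u-K[0,2])/K[0,0]; b=(v-K[1,2])/K[1,1]
    if name=='wrist':
        r=np.hypot(a,b); ray=np.array([a/r*np.tan(r),b/r*np.tan(r),1]) if r>1e-9 else np.array([0,0,1.])
        T=np.eye(4);T[:3,:3]=R.from_quat(D['q']).as_matrix();T[:3,3]=D['p'];T=T@np.array(m['mount'])
    else: ray=np.array([a,b,1]);T=np.array(m['world_from_camera'])
    if z is None: return T[:3,:3]@(ray*D['d'][int(v),int(u)])+T[:3,3]
    w=T[:3,:3]@ray; return T[:3,3]+w*(z-T[2,3])/w[2]
E
python3 - <<'E'
from h import *
s=cap('top','top0'); cap('scene','sc0'); 
print({k:(np.round(v,3) if not isinstance(v,str) else v) for k,v in s.items()})
for n in('top','scene','wrist'): print(n,{k:np.round(v,3).tolist() if not isinstance(v,str) else v for k,v in imaging.camera_model(n).items()})
E
```

```text
pics
{'time_s': np.float64(0.0), 'qpos': array([-1.328,  0.616, -0.013,  1.425,  0.008,  1.103, -0.04 ]), 'dq': array([-0.001, -0.   ,  0.001, -0.002,  0.002,  0.002,  0.001]), 'effort': array([-0.0000e+00, -4.5894e+01,  2.0900e-01, -1.6575e+01, -6.1000e-02,
        2.0000e-02,  0.0000e+00]), 'ee_pos': array([0.173, 0.626, 0.218]), 'eef_rot': array([ 0.134,  0.991, -0.001, -0.   ]), 'wrist_force': array([ 0.065, -0.66 ,  0.31 ]), 'wrist_torque': array([-0.053,  0.037, -0.016]), 'grip_width': np.float64(0.999)}
top {'K': [[371.593, 0.0, 327.365], [0.0, 371.593, 198.558], [0.0, 0.0, 1.0]], 'world_from_camera': [[0.024, -0.977, 0.21, 0.39], [-1.0, -0.024, 0.004, 0.057], [0.001, -0.21, -0.978, 0.916], [0.0, 0.0, 0.0, 1.0]]}
scene {'K': [[465.319, 0.0, 318.142], [0.0, 465.319, 196.534], [0.0, 0.0, 1.0]], 'world_from_camera': [[0.153, 0.788, -0.596, 1.162], [0.988, -0.114, 0.103, -0.016], [0.013, -0.605, -0.796, 0.846], [0.0, 0.0, 0.0, 1.0]]}
wrist {'K': [[309.707, 0.0, 320.273], [0.0, 309.707, 193.843], [0.0, 0.0, 1.0]], 'mount': [[-0.001, -0.961, -0.276, 0.077], [1.0, -0.001, -0.0, 0.0], [0.0, -0.276, 0.961, -0.165], [0.0, 0.0, 0.0, 1.0]]}
```

View pics/top0.png

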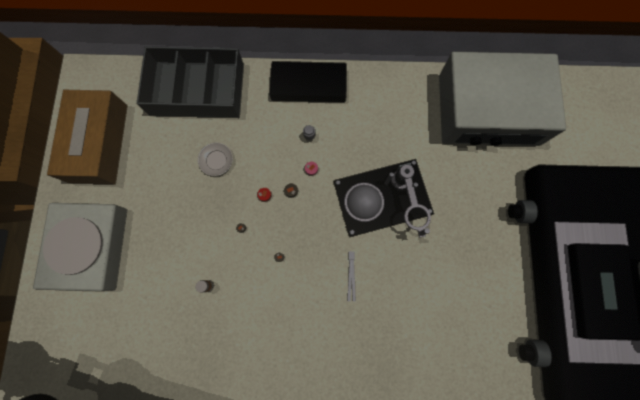

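View pics/sc0.png

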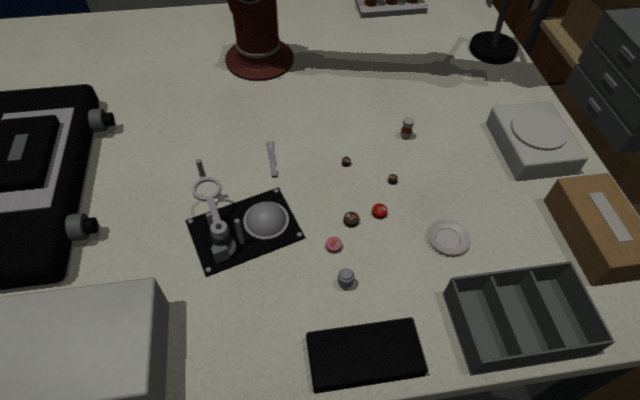

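Top view: wide puck at (291,190), dome at (364,202), pivot (407,172), ring (417,219), pin (423,232). The pink and red look-alikes are at (312,169) and (264,195).

```bash
python3 - <<'E'
from h import *
for n,u,v,z in [('wide',291,190,.016),('pink',312,168,.016),('red',264,195,.016),('nA',241,228,.016),('nB',279,257,.016),('dome',364,202,.045),('pivot',407,171,.09),('ring',417,219,.083),('pin',423,232,.1),('corner',334,181,.008),('corner',413,160,.008),('corner',433,213,.008),('corner',349,235,.008),('obj',309,131,.048),('tw',351,275,.008),('vial',204,286,.05)]:
    print(n,world('top','top0',u,v,z).round(3),world('top','top0',u,v).round(3))
for n,u,v,z in [('wide',351,217,.016),('dome',266,217,.045),('pin',199,161,.128),('ring',207,189,.083),('pivot',218,227,.09)]:
    print('sc',n,world('scene','sc0',u,v,z).round(3),world('scene','sc0',u,v).round(3))
im=cv2.imread('pics/top0.png')[140:260,240:450]; cv2.imwrite('pics/c1.png',cv2.resize(im,None,fx=3.8,fy=3.8,interpolation=2))
E
```

```text
wide [0.603 0.152 0.016] [0.602 0.152 0.019]
pink [0.661 0.102 0.016] [0.661 0.101 0.017]
red [0.588 0.218 0.016] [0.589 0.219 0.014]
nA [0.505 0.269 0.016] [0.505 0.27  0.014]
nB [0.437 0.173 0.016] [0.437 0.173 0.015]
dome [ 0.571 -0.027  0.045] [ 0.571 -0.027  0.045]
pivot [ 0.637 -0.122  0.09 ] [ 0.636 -0.121  0.093]
ring [ 0.527 -0.144  0.083] [ 0.54  -0.164 -0.002]
pin [ 0.495 -0.152  0.1  ] [ 0.493 -0.148  0.116]
corner [0.631 0.045 0.008] [0.63  0.045 0.01 ]
corner [ 0.691 -0.156  0.008] [ 0.691 -0.156  0.008]
corner [ 0.555 -0.202  0.008] [ 0.554 -0.201  0.011]
corner [0.495 0.006 0.008] [0.495 0.006 0.007]
obj [0.747 0.111 0.048] [0.747 0.111 0.048]
tw [ 0.399 -0.     0.008] [ 0.399 -0.001  0.005]
vial [0.366 0.336 0.05 ] [0.366 0.334 0.055]
sc wide [0.605 0.153 0.016] [0.606 0.153 0.018]
sc dome [ 0.599 -0.029  0.045] [ 0.595 -0.029  0.04 ]
sc pin [ 0.498 -0.151  0.128] [ 0.497 -0.151  0.127]
sc ring [ 0.537 -0.143  0.083] [ 0.469 -0.157 -0.001]
sc pivot [ 0.64  -0.122  0.09 ] [ 0.642 -0.122  0.092]
```

View pics/c1.png

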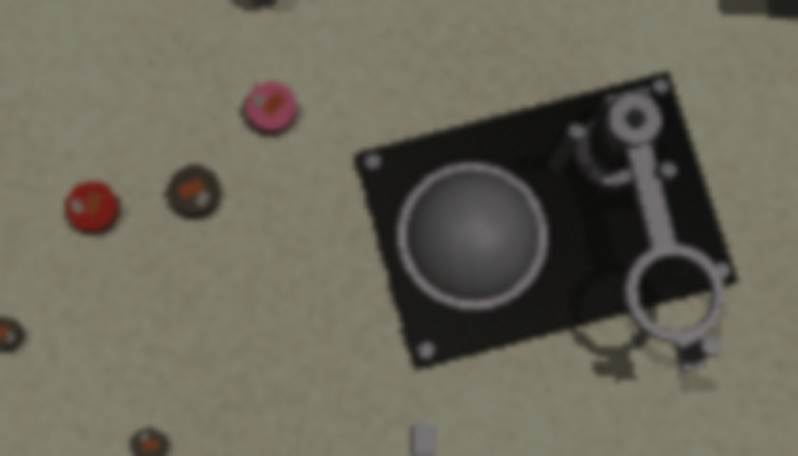

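The crop shows the wide puck at (194,192), dome rim centre (473,236), pivot (635,118), ring (676,293) and pin (710,345). I'll fit the sphere and the puck from depth.

```bash
cat >> h.py <<'E'
def cloud(name,fn):
    D=np.load(f'pics/{fn}.npz'); m=imaging.camera_model(name);K=np.array(m['K']);v,u=np.mgrid[:400,:640].astype(float)
    a=(u-K[0,2])/K[0,0]; b=(v-K[1,2])/K[1,1]; d=D['d']; T=np.array(m['world_from_camera']) if name!='wrist' else None
    if name=='wrist':
        r=np.hypot(a,b)+1e-12; k=np.tan(np.minimum(r,1.3))/r; a=a*k;b=b*k
        T=np.eye(4);T[:3,:3]=R.from_quat(D['q']).as_matrix();T[:3,3]=D['p'];T=T@np.array(m['mount'])
    P=np.stack([a*d,b*d,d],-1)@T[:3,:3].T+T[:3,3]; P[d<=0]=np.nan
    return P,D['im']
def sphere(P,c0=(.579,-.029)):
    from scipy.optimize import least_squares
    Q=P[(np.hypot(P[...,0]-c0[0],P[...,1]-c0[1])<.035)&(P[...,2]>.02)&(P[...,2]<.055)]
    f=lambda c:np.linalg.norm(Q-c,axis=1)-.045
    s=least_squares(f,[*c0,0],loss='soft_l1',f_scale=.002); return s.x.round(4),len(Q),np.abs(s.fun).mean().round(4)
E
python3 - <<'E'
from h import *
for n,f in(('top','top0'),('scene','sc0')):
    P,im=cloud(n,f); print(n,'sphere',*sphere(P))
    m=(np.hypot(P[...,0]-.603,P[...,1]-.152)<.03)&(P[...,2]>.010)&(P[...,2]<.025)
    Q=P[m];print('puck',len(Q),np.median(Q,0).round(4),((Q.min(0)+Q.max(0))/2).round(4),np.ptp(Q,0).round(4))
    m=(np.hypot(P[...,0]-.497,P[...,1]-.151)<.02)&(P[...,2]>.1);print('pin',m.sum(),np.median(P[m],0).round(4))
E
```

```text
top sphere [ 5.799e-01 -3.080e-02 -1.000e-04] 630 0.001
puck 145 [0.605  0.1527 0.0156] [0.6047 0.1532 0.0146] [0.0329 0.0326 0.0093]
pin 0 [nan nan nan]
scene sphere [ 5.80e-01 -2.97e-02  1.00e-04] 665 0.0011
puck 172 [0.608  0.1526 0.0161] [0.6064 0.1533 0.0157] [0.0351 0.0319 0.0113]
pin 0 [nan nan nan]
  return _methods._mean(a, axis=axis, dtype=dtype,
  ret = um.true_divide(
```

```bash
python3 -m inch '[{"dx":-2.2,"dy":-1.4,"dz":0,"turn":0},{"dx":-5.4,"dy":-3.4,"dz":0,"turn":0},{"dx":-8.7,"dy":-5.5,"dz":0,"turn":0},{"dx":-11.9,"dy":-7.5,"dz":0,"turn":0},{"dx":-15.2,"dy":-9.5,"dz":0,"turn":0},{"dx":-18.4,"dy":-11.6,"dz":0,"turn":0},{"dx":-21.7,"dy":-13.6,"dz":0,"turn":0},{"dx":-24.9,"dy":-15.7,"dz":0,"turn":0}]' 6
cat > go.py <<'E'
# world target (x y z jaw_deg) -> shift in tool axes (cm) and turn (rad)
import sys; from h import *
s=monitor.state(); M=R.from_quat(s['eef_rot']).as_matrix(); p=np.array(s['ee_pos'])
x,y,z,j=map(float,sys.argv[1:5]); d=M.T@(np.array([x,y,z])-p)*100
a=np.degrees(np.arctan2(M[1,1],M[0,1])); t=(a-j+90)%180-90
print('at',p.round(4),'jaw',a.round(1),'-> d',d.round(2),'turn',np.radians(t).round(3),'q7',round(s['qpos'][6],2),'g',round(s['grip_width'],3),'F',np.round(s['wrist_force'],1),'t',round(s['time_s'],2))
E
python3 go.py .605 .153 .15 31
```

```text
time_s: 0.77
ee_pos: [0.3723, 0.407, 0.2183]
eef_rot: [0.134, 0.991, -0.0, -0.0]
wrist_force: [0.5, 1.5, 0.6]
grip_width: 0.646
at [0.3723 0.407  0.2183] jaw 74.5 -> d [-29.2  -18.28   6.84] turn 0.76 q7 0.43 g 0.646 F [0.5 1.5 0.6] t 0.77
```

```bash
python3 -m inch '[{"dx":-3,"dy":-1.9,"dz":0.5,"turn":0.08},{"dx":-7,"dy":-4.4,"dz":1.2,"turn":0.19},{"dx":-12,"dy":-7.5,"dz":2.4,"turn":0.3},{"dx":-17,"dy":-10.6,"dz":3.6,"turn":0.42},{"dx":-22,"dy":-13.8,"dz":4.8,"turn":0.54},{"dx":-26,"dy":-16.3,"dz":6,"turn":0.65},{"dx":-28.4,"dy":-17.8,"dz":6.6,"turn":0.73},{"dx":-29.2,"dy":-18.3,"dz":6.8,"turn":0.76}]'
python3 - <<'E'
from h import *
import time
s=cap('wrist','w1'); P,im=cloud('wrist','w1')
m=(np.hypot(P[...,0]-.605,P[...,1]-.153)<.03)&(P[...,2]>.010)&(P[...,2]<.025);Q=P[m];print(len(Q),np.median(Q,0).round(4),((Q.min(0)+Q.max(0))/2).round(4),np.ptp(Q,0).round(4))
E
python3 go.py .605 .153 .006 31
```

```text
time_s: 1.43
ee_pos: [0.589, 0.1704, 0.1549]
eef_rot: [0.494, 0.87, -0.0, -0.0]
wrist_force: [0.1, -0.1, 0.3]
grip_width: 0.646
800 [0.6037 0.1547 0.0152] [0.604  0.1539 0.0137] [0.0334 0.0341 0.0072]
at [0.5946 0.1588 0.1533] jaw 30.1 -> d [-0.87  0.64 14.74] turn -0.016 q7 0.37 g 0.642 F [ 4.2 -5.3 -0.6] t 1.48
```

View pics/w1.png

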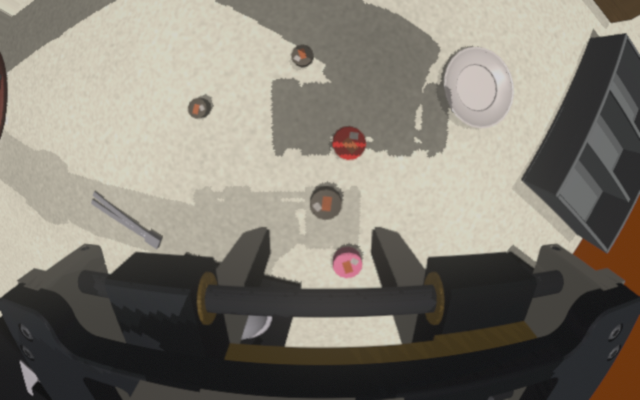

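The wrist view shows the wide puck at (326,202) between red (348,142) and pink (347,262), and the jaw corridor is clear. I'll descend partway and settle.

```bash
python3 -m inch '[{"dx":0,"dy":0,"dz":1,"turn":0},{"dx":0,"dy":0,"dz":3,"turn":0},{"dx":0,"dy":0,"dz":5.5,"turn":0},{"dx":0,"dy":0,"dz":8,"turn":0},{"dx":0,"dy":0,"dz":9.5,"turn":0},{"dx":0,"dy":0,"dz":10,"turn":0},{"dx":0,"dy":0,"dz":10,"turn":0},{"dx":0,"dy":0,"dz":10,"turn":0}]'
python3 go.py .6045 .1535 .004 31
```

```text
time_s: 2.15
ee_pos: [0.5883, 0.1727, 0.0561]
eef_rot: [0.492, 0.871, 0.0, -0.0]
wrist_force: [0.4, 0.0, 0.6]
grip_width: 0.645
at [0.5883 0.1727 0.0561] jaw 31.1 -> d [-2.48  0.4   5.21] turn 0.001 q7 0.39 g 0.645 F [0.4 0.  0.6] t 2.15
```

```bash
python3 -m inch '[{"dx":-0.6,"dy":0.1,"dz":0,"turn":0},{"dx":-1.6,"dy":0.3,"dz":0,"turn":0},{"dx":-2.3,"dy":0.4,"dz":0,"turn":0},{"dx":-2.5,"dy":0.4,"dz":0.6,"turn":0},{"dx":-2.5,"dy":0.4,"dz":1.6,"turn":0},{"dx":-2.5,"dy":0.4,"dz":2.4,"turn":0},{"dx":-2.5,"dy":0.4,"dz":2.7,"turn":0},{"dx":-2.5,"dy":0.4,"dz":2.7,"turn":0}]'
python3 go.py .6045 .1535 .004 31
```

```text
time_s: 2.82
ee_pos: [0.6031, 0.1527, 0.027]
eef_rot: [0.492, 0.871, -0.001, -0.002]
wrist_force: [-0.8, -0.5, 0.3]
grip_width: 0.646
at [0.6031 0.1527 0.027 ] jaw 31.0 -> d [-0.01  0.17  2.3 ] turn 0.001 q7 0.43 g 0.646 F [-0.8 -0.5  0.3] t 2.82
```

```bash
python3 -m inch '[{"dx":0,"dy":0.1,"dz":0.6,"turn":0},{"dx":0,"dy":0.1,"dz":1.4,"turn":0},{"dx":0,"dy":0.1,"dz":2.1,"turn":0},{"dx":0,"dy":0.1,"dz":2.3,"turn":0},{"dx":0,"dy":0.1,"dz":2.3,"turn":0},{"dx":0,"dy":0.1,"dz":2.3,"turn":0},{"dx":0,"dy":0.1,"dz":2.3,"turn":0},{"dx":0,"dy":0.1,"dz":2.3,"turn":0}]'
python3 go.py .6045 .1535 .004 31
python3 -m inch '[{"dx":0,"dy":0,"dz":0,"turn":0},{"dx":0,"dy":0,"dz":0,"turn":0},{"dx":0,"dy":0,"dz":0,"turn":0},{"dx":0,"dy":0,"dz":0,"turn":0},{"dx":0,"dy":0,"dz":0,"turn":0},{"dx":0,"dy":0,"dz":0,"turn":0},{"dx":0,"dy":0,"dz":0,"turn":0},{"dx":0,"dy":0,"dz":0,"turn":0}]' 2.5
python3 go.py .6045 .1535 .1 31
```

```text
time_s: 3.48
ee_pos: [0.6058, 0.153, 0.0062]
eef_rot: [0.492, 0.87, 0.0, 0.0]
wrist_force: [0.6, -0.9, -0.1]
grip_width: 0.645
at [0.6058 0.153  0.0062] jaw 31.0 -> d [ 0.11 -0.08  0.22] turn -0.0 q7 0.43 g 0.645 F [ 0.6 -0.9 -0.1] t 3.48
time_s: 4.15
ee_pos: [0.6055, 0.1529, 0.0058]
eef_rot: [0.492, 0.87, 0.0, 0.0]
wrist_force: [-0.3, -0.1, 1.3]
grip_width: 0.355
at [0.6055 0.1529 0.0058] jaw 31.0 -> d [ 0.1  -0.06 -9.42] turn -0.0 q7 0.43 g 0.355 F [-0.3 -0.1  1.3] t 4.15
```

Gripped (33 mm against 34 nominal). Lifting, then over the dome.

```bash
python3 -m inch '[{"dx":0,"dy":0,"dz":-0.5,"turn":0},{"dx":0,"dy":0,"dz":-2,"turn":0},{"dx":0,"dy":0,"dz":-4,"turn":0},{"dx":0,"dy":0,"dz":-6,"turn":0},{"dx":0,"dy":0,"dz":-8,"turn":0},{"dx":-0.4,"dy":-0.3,"dz":-9.2,"turn":0},{"dx":-1.2,"dy":-1,"dz":-9.6,"turn":0},{"dx":-2.4,"dy":-2,"dz":-9.6,"turn":0}]'
python3 -m inch '[{"dx":-1.6,"dy":-1.3,"dz":0,"turn":0},{"dx":-3.6,"dy":-2.9,"dz":0,"turn":0},{"dx":-6,"dy":-4.9,"dz":0,"turn":0},{"dx":-8.4,"dy":-6.8,"dz":0,"turn":0},{"dx":-10.2,"dy":-8.2,"dz":0,"turn":0},{"dx":-11.4,"dy":-9.2,"dz":0,"turn":0},{"dx":-11.9,"dy":-9.6,"dz":0,"turn":0},{"dx":-11.9,"dy":-9.6,"dz":0,"turn":0}]'
python3 -m inch '[{"dx":0,"dy":0,"dz":0,"turn":0},{"dx":0,"dy":0,"dz":0,"turn":0},{"dx":0,"dy":0,"dz":0,"turn":0},{"dx":0,"dy":0,"dz":0,"turn":0},{"dx":0,"dy":0,"dz":0,"turn":0},{"dx":0,"dy":0,"dz":0,"turn":0},{"dx":0,"dy":0,"dz":0,"turn":0},{"dx":0,"dy":0,"dz":0,"turn":0}]'
python3 go.py .58 -.03 .051 31
python3 - <<'E'
from h import *
for n in('wrist','scene','top'):
    s=cap(n,n[0]+'2'); P,im=cloud(n,n[0]+'2'); p=s['ee_pos']; print(n,np.round(p,4))
    m=(np.hypot(P[...,0]-p[0],P[...,1]-p[1])<.02)&(abs(P[...,2]-p[2]-.0095)<.006)
    Q=P[m]; print(len(Q), np.median(Q,0).round(4), ((Q.min(0)+Q.max(0))/2).round(4), np.ptp(Q,0).round(4)) if len(Q) else 0
im=cv2.imread('pics/w2.png')[150:320,200:450]; cv2.imwrite('pics/c2.png',cv2.resize(im,None,fx=3.2,fy=3.2,interpolation=2))
E
```

```text
time_s: 4.82
ee_pos: [0.601, 0.1225, 0.1026]
eef_rot: [0.491, 0.871, 0.001, 0.001]
wrist_force: [-0.7, 0.4, -0.8]
grip_width: 0.354
time_s: 5.48
ee_pos: [0.578, -0.0333, 0.1008]
eef_rot: [0.495, 0.869, -0.001, -0.001]
wrist_force: [-0.4, 0.3, -0.6]
grip_width: 0.358
time_s: 6.15
ee_pos: [0.5797, -0.0292, 0.1018]
eef_rot: [0.492, 0.87, -0.0, 0.0]
wrist_force: [-0.2, -0.3, -0.1]
grip_width: 0.355
at [ 0.5797 -0.0292  0.1018] jaw 31.0 -> d [-0.08 -0.01  5.08] turn 0.0 q7 0.7 g 0.355 F [-0.2 -0.3 -0.1] t 6.15
wrist [ 0.5797 -0.0292  0.1018]
2818 [ 0.5778 -0.0266  0.1112] [ 0.5787 -0.0282  0.1113] [0.0374 0.0344 0.012 ]
scene [ 0.5797 -0.0293  0.1018]
88 [ 0.5845 -0.0358  0.1122] [ 0.5837 -0.0368  0.1109] [0.0314 0.0181 0.0098]
top [ 0.5797 -0.0294  0.1018]
```

View pics/c2.png

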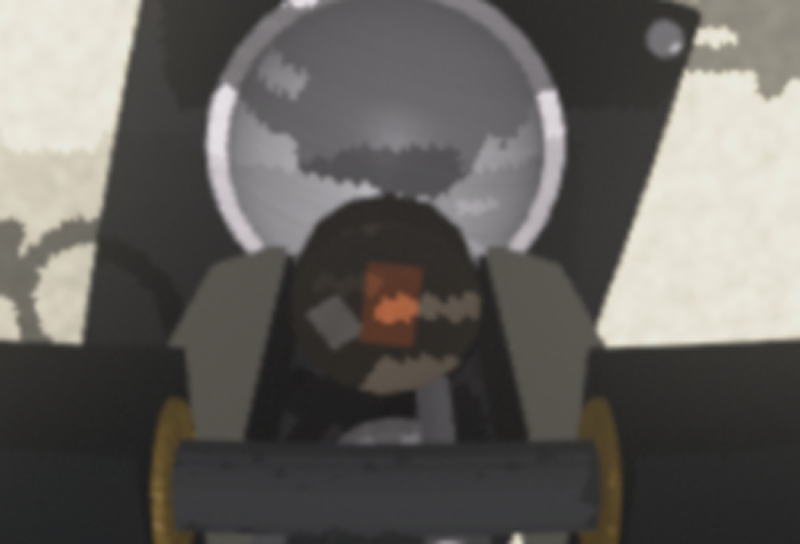

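The crop shows the puck held level between the pads, its top-face centre at about crop (386,308), with the dome behind it.

```bash
python3 - <<'E'
from h import *
print(world('wrist','w2',320.6,246.3,.1118).round(4))
P,im=cloud('wrist','w2')
for v in (212,220,225,235,245,255,270,273): print(v,P[v,320].round(4))
Q=P[(np.hypot(P[...,0]-.5797,P[...,1]+.0292)<.03)&(abs(P[...,2]-.1118)<.003)]
M=R.from_quat(np.load('pics/w2.npz')['q']).as_matrix(); L=(Q-np.load('pics/w2.npz')['p'])@M; print('tool',L.min(0).round(4),L.max(0).round(4))
print(sphere(P)); P,_=cloud('top','t2'); print(sphere(P))
E
```

```text
[ 0.5785 -0.0275  0.1118]
212 [ 0.5702 -0.0144  0.0984]
220 [ 0.5704 -0.0147  0.1105]
225 [ 0.5718 -0.017   0.1111]
235 [ 0.5747 -0.0218  0.1116]
245 [ 0.578  -0.0273  0.1111]
255 [ 0.5811 -0.0326  0.1113]
270 [ 0.5863 -0.0412  0.1109]
273 [ 0.6187 -0.0954  0.0079]
tool [-0.0151 -0.0282 -0.013 ] [ 0.0186  0.0285 -0.007 ]
(array([ 0.5794, -0.0298, -0.0011]), 4191, np.float64(0.0005))
(array([ 5.795e-01, -3.090e-02, -2.000e-04]), 161, np.float64(0.0009))
```

```bash
python3 -m inch '[{"dx":-0.1,"dy":0,"dz":0.6,"turn":0},{"dx":-0.2,"dy":-0.05,"dz":1.6,"turn":0},{"dx":-0.2,"dy":-0.05,"dz":2.8,"turn":0},{"dx":-0.2,"dy":-0.05,"dz":3.8,"turn":0},{"dx":-0.2,"dy":-0.05,"dz":4.3,"turn":0},{"dx":-0.2,"dy":-0.05,"dz":4.6,"turn":0},{"dx":-0.2,"dy":-0.05,"dz":4.6,"turn":0},{"dx":-0.2,"dy":-0.05,"dz":4.6,"turn":0}]'
python3 go.py .5805 -.0315 .0515 31
python3 -m inch '[{"dx":0,"dy":0,"dz":0.1,"turn":0},{"dx":0,"dy":0,"dz":0.2,"turn":0},{"dx":0,"dy":0,"dz":0.3,"turn":0},{"dx":0,"dy":0,"dz":0.35,"turn":0},{"dx":0,"dy":0,"dz":0.4,"turn":0},{"dx":0,"dy":0,"dz":0.4,"turn":0},{"dx":0,"dy":0,"dz":0.4,"turn":0},{"dx":0,"dy":0,"dz":0.4,"turn":0}]'
python3 go.py .5805 -.0315 .0515 31
```

```text
time_s: 6.97
ee_pos: [0.5804, -0.0314, 0.0558]
eef_rot: [0.492, 0.87, -0.0, 0.0]
wrist_force: [0.6, -1.0, 0.0]
grip_width: 0.355
at [ 0.5804 -0.0314  0.0558] jaw 31.0 -> d [-0.01  0.    0.43] turn -0.0 q7 0.71 g 0.355 F [ 0.6 -1.   0. ] t 6.97
time_s: 7.63
ee_pos: [0.5803, -0.0314, 0.0518]
eef_rot: [0.492, 0.87, -0.0, 0.0]
wrist_force: [0.1, 0.1, -1.3]
grip_width: 0.359
at [ 0.5803 -0.0314  0.0518] jaw 31.0 -> d [-0.02  0.01  0.03] turn -0.0 q7 0.71 g 0.359 F [ 0.1  0.1 -1.3] t 7.63
```

```bash
python3 -m inch '[{"dx":0,"dy":0,"dz":0.05,"turn":0},{"dx":0,"dy":0,"dz":0.1,"turn":0},{"dx":0,"dy":0,"dz":0.1,"turn":0},{"dx":0,"dy":0,"dz":0.1,"turn":0},{"dx":0,"dy":0,"dz":0.1,"turn":0},{"dx":0,"dy":0,"dz":0.1,"turn":0},{"dx":0,"dy":0,"dz":0.1,"turn":0},{"dx":0,"dy":0,"dz":0.1,"turn":0}]'
python3 - <<'E'
from h import *
for i in range(3):
    s=cap('wrist','w3'); print(np.round(s['wrist_force'],2),np.round(s['ee_pos'],4))
P,_=cloud('wrist','w3'); p=s['ee_pos'];M=R.from_quat(s['eef_rot']).as_matrix()
Q=P[(np.hypot(*(P[...,:2]-p[:2]).transpose(2,0,1))<.03)&(abs(P[...,2]-p[2]-.01)<.003)]; L=(Q-p)@M; print('tool x',L.min(0).round(4),L.max(0).round(4),Q[:,2].mean())
E
```

```text
time_s: 8.3
ee_pos: [0.5803, -0.0313, 0.0508]
eef_rot: [0.492, 0.87, 0.0, 0.0]
wrist_force: [0.2, -0.3, 0.6]
grip_width: 0.353
[ 0.23 -0.26  0.58] [ 0.5803 -0.0313  0.0508]
[ 0.43 -0.54 -0.42] [ 0.5803 -0.0313  0.0508]
[-0.94 -0.72 -0.61] [ 0.5803 -0.0313  0.0508]
tool x [-0.0151 -0.0283 -0.013 ] [ 0.0186  0.0286 -0.007 ] 0.060270667948430355
```

```bash
cat > f.py <<'E'
from h import *
F=[]
for i in range(3):
    s=cap('wrist','w3'); F.append(s['wrist_force'])
print('F',np.mean(F,0).round(2),'z',np.round(s['ee_pos'],4))
E
python3 -m inch '[{"dx":0,"dy":0,"dz":0.05,"turn":0},{"dx":0,"dy":0,"dz":0.05,"turn":0},{"dx":0,"dy":0,"dz":0.05,"turn":0},{"dx":0,"dy":0,"dz":0.05,"turn":0},{"dx":0,"dy":0,"dz":0.05,"turn":0},{"dx":0,"dy":0,"dz":0.05,"turn":0},{"dx":0,"dy":0,"dz":0.05,"turn":0},{"dx":0,"dy":0,"dz":0.05,"turn":0}]' | grep force; python3 f.py
python3 -m inch '[{"dx":0,"dy":0,"dz":0.05,"turn":0},{"dx":0,"dy":0,"dz":0.05,"turn":0},{"dx":0,"dy":0,"dz":0.05,"turn":0},{"dx":0,"dy":0,"dz":0.05,"turn":0},{"dx":0,"dy":0,"dz":0.05,"turn":0},{"dx":0,"dy":0,"dz":0.05,"turn":0},{"dx":0,"dy":0,"dz":0.05,"turn":0},{"dx":0,"dy":0,"dz":0.05,"turn":0}]' | grep force; python3 f.py
```

```text
wrist_force: [-0.7, -0.5, 6.1]
F [-1.19 -0.33  5.21] z [ 0.5804 -0.0314  0.0506]
wrist_force: [-1.1, -0.5, 8.3]
F [-1.48  0.03  8.34] z [ 0.5804 -0.0315  0.0506]
```

```bash
python3 -m inch '[{"dx":0,"dy":0,"dz":-0.03,"turn":0},{"dx":0,"dy":0,"dz":-0.06,"turn":0},{"dx":0,"dy":0,"dz":-0.08,"turn":0},{"dx":0,"dy":0,"dz":-0.08,"turn":0},{"dx":0,"dy":0,"dz":-0.08,"turn":0},{"dx":0,"dy":0,"dz":-0.08,"turn":0},{"dx":0,"dy":0,"dz":-0.08,"turn":0},{"dx":0,"dy":0,"dz":-0.08,"turn":0}]' | grep force; python3 f.py
python3 -m inch '[{"dx":0,"dy":0,"dz":0,"turn":0},{"dx":0,"dy":0,"dz":0,"turn":0},{"dx":0,"dy":0,"dz":0,"turn":0},{"dx":0,"dy":0,"dz":0,"turn":0},{"dx":0,"dy":0,"dz":0,"turn":0},{"dx":0,"dy":0,"dz":0,"turn":0},{"dx":0,"dy":0,"dz":0,"turn":0},{"dx":0,"dy":0,"dz":0,"turn":0}]' 4.8
python3 - <<'E'
from h import *
s=cap('wrist','w4');P,_=cloud('wrist','w4')
m=(np.hypot(P[...,0]-.58,P[...,1]+.03)<.021)&(P[...,2]>.054)&(P[...,2]<.07);Q=P[m];print(len(Q),((Q.min(0)+Q.max(0))/2).round(4),np.ptp(Q,0).round(4))
im=cv2.imread('pics/w4.png')[150:320,200:450]; cv2.imwrite('pics/c4.png',cv2.resize(im,None,fx=3.2,fy=3.2,interpolation=2))
E
```

```text
wrist_force: [0.2, -0.3, 5.0]
F [-0.06 -0.52  4.4 ] z [ 0.5804 -0.0313  0.0506]
time_s: 11.57
ee_pos: [0.5803, -0.0313, 0.0505]
eef_rot: [0.492, 0.87, -0.0, -0.0]
wrist_force: [0.4, -0.0, -0.7]
grip_width: 0.515
2695 [ 0.579  -0.0304  0.0582] [0.0337 0.0347 0.0083]
```

View pics/c4.png

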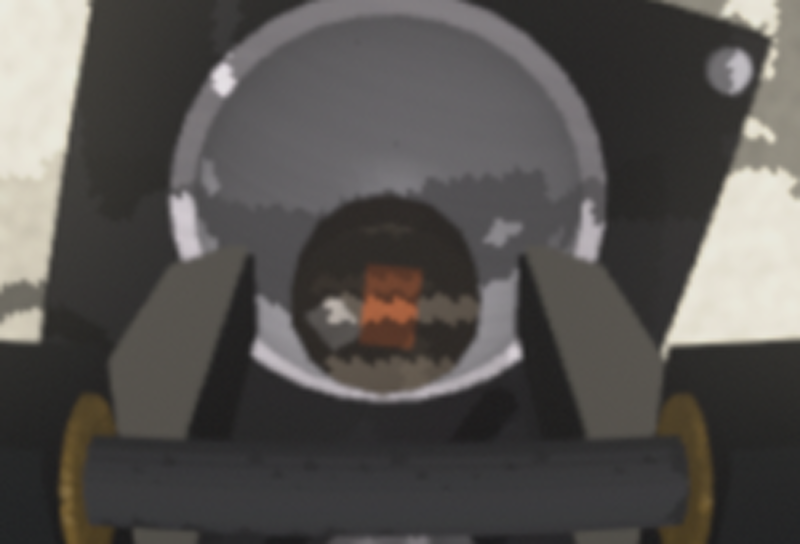

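The puck sits free and level on the dome at crop (386,300), with clear gaps to both fingers. Lifting straight up.

```bash
python3 -m inch '[{"dx":0,"dy":0,"dz":-0.3,"turn":0},{"dx":0,"dy":0,"dz":-1,"turn":0},{"dx":0,"dy":0,"dz":-2.2,"turn":0},{"dx":0,"dy":0,"dz":-4,"turn":0},{"dx":0,"dy":0,"dz":-6.5,"turn":0},{"dx":0,"dy":0,"dz":-9,"turn":0},{"dx":0,"dy":0,"dz":-11.5,"turn":0},{"dx":0,"dy":0,"dz":-13,"turn":0}]' 5
python3 -m inch '[{"dx":0,"dy":0,"dz":0,"turn":-0.06},{"dx":0,"dy":0,"dz":0,"turn":-0.17},{"dx":0,"dy":0,"dz":0,"turn":-0.29},{"dx":0,"dy":0,"dz":0,"turn":-0.41},{"dx":0,"dy":0,"dz":0,"turn":-0.53},{"dx":0,"dy":0,"dz":0,"turn":-0.65},{"dx":0,"dy":0,"dz":0,"turn":-0.74},{"dx":0,"dy":0,"dz":0,"turn":-0.78}]'
python3 go.py .4975 -.151 .18 102
```

```text
time_s: 12.28
ee_pos: [0.5815, -0.0316, 0.1842]
eef_rot: [0.493, 0.87, 0.001, 0.002]
wrist_force: [-0.3, 0.1, -0.3]
grip_width: 0.537
time_s: 12.95
ee_pos: [0.5802, -0.0317, 0.1814]
eef_rot: [0.123, 0.992, -0.0, 0.0]
wrist_force: [-0.0, -0.3, 0.2]
grip_width: 0.535
at [ 0.5802 -0.0317  0.1814] jaw 75.9 -> d [  5.11 -13.59   0.13] turn -0.456 q7 1.33 g 0.535 F [-0.  -0.3  0.2] t 12.95
```

```bash
python3 -m inch '[{"dx":0.3,"dy":-0.8,"dz":0,"turn":-0.05},{"dx":1,"dy":-2.6,"dz":0,"turn":-0.13},{"dx":1.9,"dy":-5.2,"dz":0,"turn":-0.22},{"dx":2.9,"dy":-7.8,"dz":0,"turn":-0.31},{"dx":3.9,"dy":-10.4,"dz":0,"turn":-0.39},{"dx":4.7,"dy":-12.6,"dz":0,"turn":-0.44},{"dx":5.1,"dy":-13.6,"dz":0,"turn":-0.456},{"dx":5.1,"dy":-13.6,"dz":0,"turn":-0.456}]'
python3 -m inch '[{"dx":0,"dy":0,"dz":0,"turn":0},{"dx":0,"dy":0,"dz":0,"turn":0},{"dx":0,"dy":0,"dz":0,"turn":0},{"dx":0,"dy":0,"dz":0,"turn":0},{"dx":0,"dy":0,"dz":0,"turn":0},{"dx":0,"dy":0,"dz":0,"turn":0},{"dx":0,"dy":0,"dz":0,"turn":0},{"dx":0,"dy":0,"dz":0,"turn":0}]'
python3 - <<'E'
from h import *
s=cap('wrist','w5');P,_=cloud('wrist','w5'); cap('top','t5');cap('scene','s5')
m=(np.hypot(P[...,0]-.4975,P[...,1]+.151)<.03)&(P[...,2]>.115)&(P[...,2]<.135);Q=P[m]
if len(Q): print(len(Q),np.median(Q,0).round(4),((Q.min(0)+Q.max(0))/2).round(4),np.ptp(Q,0).round(4))
for n,f in(('top','t5'),('scene','s5')):
    P,_=cloud(n,f); m=(np.hypot(P[...,0]-.58,P[...,1]+.03)<.022)&(P[...,2]>.053)&(P[...,2]<.07);Q=P[m];print(n,len(Q),np.median(Q,0).round(4) if len(Q) else 0)
a=cv2.imread('pics/w5.png')[120:340,180:460]; b=cv2.imread('pics/s5.png')[120:290,150:366]
cv2.imwrite('pics/c5.png',np.hstack([cv2.resize(x,(400,314),interpolation=2) for x in(a,b)]))
E
python3 go.py .4975 -.151 .095 102
```

```text
time_s: 13.62
ee_pos: [0.4952, -0.1543, 0.1812]
eef_rot: [-0.1, 0.995, -0.001, -0.001]
wrist_force: [0.5, -0.0, 0.1]
grip_width: 0.538
time_s: 14.28
ee_pos: [0.4973, -0.1504, 0.1805]
eef_rot: [-0.103, 0.995, 0.0, -0.0]
wrist_force: [0.3, 0.8, -0.6]
grip_width: 0.54
247 [ 0.4932 -0.1529  0.1268] [ 0.4947 -0.1526  0.1222] [0.0116 0.0117 0.0142]
top 162 [ 0.5787 -0.0305  0.061 ]
scene 199 [ 0.5836 -0.0303  0.0611]
at [ 0.4973 -0.1505  0.1806] jaw 101.8 -> d [-0.01 -0.05  8.56] turn -0.003 q7 1.94 g 0.539 F [-0.9 -0.  -1. ] t 14.43
```

View pics/c5.png

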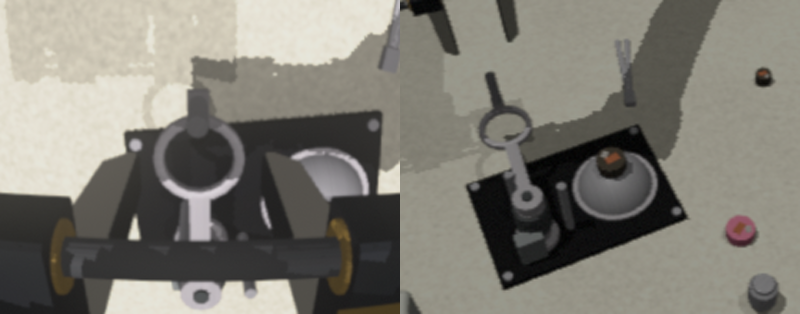

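Left: the pin at (198,105) sits centred between the fingers. Right: the puck is balanced on the dome at (611,162). Descending over the pin.

```bash
python3 -m inch '[{"dx":0.1,"dy":-0.1,"dz":1,"turn":0},{"dx":0.3,"dy":-0.14,"dz":2.5,"turn":0},{"dx":0.3,"dy":-0.14,"dz":4.2,"turn":0},{"dx":0.3,"dy":-0.14,"dz":5.8,"turn":0},{"dx":0.3,"dy":-0.14,"dz":7.2,"turn":0},{"dx":0.3,"dy":-0.14,"dz":8.2,"turn":0},{"dx":0.3,"dy":-0.14,"dz":8.7,"turn":0},{"dx":0.3,"dy":-0.14,"dz":8.7,"turn":0}]'
python3 -m inch '[{"dx":0,"dy":0,"dz":0,"turn":0},{"dx":0,"dy":0,"dz":0,"turn":0},{"dx":0,"dy":0,"dz":0,"turn":0},{"dx":0,"dy":0,"dz":0,"turn":0},{"dx":0,"dy":0,"dz":0,"turn":0},{"dx":0,"dy":0,"dz":0,"turn":0},{"dx":0,"dy":0,"dz":0,"turn":0},{"dx":0,"dy":0,"dz":0,"turn":0}]' 0.6
python3 go.py .4945 -.1525 .093 102
```

```text
time_s: 15.1
ee_pos: [0.4941, -0.1524, 0.0927]
eef_rot: [-0.103, 0.995, 0.0, -0.001]
wrist_force: [0.3, -1.1, -0.4]
grip_width: 0.536
time_s: 15.77
ee_pos: [0.4948, -0.1528, 0.0938]
eef_rot: [-0.103, 0.995, -0.0, 0.0]
wrist_force: [-0.0, -0.0, 1.9]
grip_width: 0.119
at [ 0.4948 -0.1528  0.0938] jaw 101.8 -> d [0.02 0.03 0.08] turn -0.003 q7 1.91 g 0.119 F [-0.  -0.   1.9] t 15.77
```

Pin gripped (11 mm opening). The tool's y axis is the tangent and x the outward radius, so each step is dy=14.6·sinφ, dx=-14.6(1-cosφ), turn=φ.

```bash
python3 -m inch '[{"dx":0,"dy":0.29,"dz":0,"turn":0.02},{"dx":-0.03,"dy":0.88,"dz":0,"turn":0.06},{"dx":-0.07,"dy":1.46,"dz":0,"turn":0.1},{"dx":-0.16,"dy":2.18,"dz":0,"turn":0.15},{"dx":-0.29,"dy":2.9,"dz":0,"turn":0.2},{"dx":-0.45,"dy":3.61,"dz":0,"turn":0.25},{"dx":-0.57,"dy":4.03,"dz":0,"turn":0.28},{"dx":-0.65,"dy":4.31,"dz":0,"turn":0.3}]'
cat > arc.py <<'E'
from h import *
from scipy.optimize import fsolve
s=monitor.state();p=np.array(s['ee_pos'][:2]);D=np.array([.5797,-.0303]);p0=np.array([.4948,-.1528])
C=fsolve(lambda c:[np.hypot(*(c-D))-.108,np.hypot(*(c-p0))-.146],[.637,-.12])
a=lambda v:np.arctan2(v[1],v[0]); an=lambda v:a(v)%(2*np.pi)
M=R.from_quat(s['eef_rot']).as_matrix()
print('C',C.round(4),'r',np.hypot(*(p-C)).round(4),'phi',round(an(p0-C)-an(p-C),3),'to stop',round(an(p-C)-an(D-C),3),'jaw-tangent',round(np.degrees(np.arctan2(M[1,1],M[0,1])-an(p-C))+90,1),'tip',np.round(s['ee_pos'],4),'F',np.round(s['wrist_force'],1),'tq',np.round(s['wrist_torque'],2),'g',round(s['grip_width'],3),'t',s['time_s'])
E
python3 arc.py
```

```text
time_s: 16.43
ee_pos: [0.4917, -0.1093, 0.0938]
eef_rot: [0.048, 0.999, -0.001, -0.0]
wrist_force: [-1.9, -2.2, 3.0]
grip_width: 0.123
C [ 0.6374 -0.1216] r 0.1462 phi 0.3 to stop 0.923 jaw-tangent -0.7 tip [ 0.4917 -0.1093  0.0938] F [-1.9 -2.2  3. ] tq [-0.49  0.21  0.07] g 0.123 t 16.4333
```

```bash
python3 -m inch '[{"dx":0,"dy":0.29,"dz":0,"turn":0.02},{"dx":-0.03,"dy":0.88,"dz":0,"turn":0.06},{"dx":-0.07,"dy":1.46,"dz":0,"turn":0.1},{"dx":-0.16,"dy":2.18,"dz":0,"turn":0.15},{"dx":-0.29,"dy":2.9,"dz":0,"turn":0.2},{"dx":-0.45,"dy":3.61,"dz":0,"turn":0.25},{"dx":-0.57,"dy":4.03,"dz":0,"turn":0.28},{"dx":-0.65,"dy":4.31,"dz":0,"turn":0.3}]' >/dev/null;python3 arc.py
python3 -m inch '[{"dx":0,"dy":0.29,"dz":0,"turn":0.02},{"dx":-0.03,"dy":0.88,"dz":0,"turn":0.06},{"dx":-0.07,"dy":1.46,"dz":0,"turn":0.1},{"dx":-0.16,"dy":2.18,"dz":0,"turn":0.15},{"dx":-0.29,"dy":2.9,"dz":0,"turn":0.2},{"dx":-0.45,"dy":3.61,"dz":0,"turn":0.25},{"dx":-0.57,"dy":4.03,"dz":0,"turn":0.28},{"dx":-0.65,"dy":4.31,"dz":0,"turn":0.3}]' >/dev/null;python3 arc.py
```

```text
C [ 0.6374 -0.1216] r 0.1465 phi 0.6 to stop 0.623 jaw-tangent -0.6 tip [ 0.5016 -0.0666  0.0937] F [-3.5 -2.9  5.6] tq [-0.51  0.61  0.03] g 0.124 t 17.1
C [ 0.6374 -0.1216] r 0.1469 phi 0.899 to stop 0.324 jaw-tangent -0.7 tip [ 0.5235 -0.0289  0.0937] F [-4.4 -2.   6.6] tq [-0.37  0.78  0.02] g 0.123 t 17.7667
```

```bash
python3 -m inch '[{"dx":-0.01,"dy":0.29,"dz":0,"turn":0.02},{"dx":-0.04,"dy":0.88,"dz":0,"turn":0.06},{"dx":-0.1,"dy":1.46,"dz":0,"turn":0.1},{"dx":-0.2,"dy":2.18,"dz":0,"turn":0.15},{"dx":-0.34,"dy":2.9,"dz":0,"turn":0.2},{"dx":-0.51,"dy":3.61,"dz":0,"turn":0.25},{"dx":-0.59,"dy":3.88,"dz":0,"turn":0.27},{"dx":-0.64,"dy":4.03,"dz":0,"turn":0.28}]' >/dev/null;python3 arc.py
python3 - <<'E'
from h import *
cap('scene','s6');cap('top','t6'); 
a=cv2.imread('pics/t6.png')[140:260,300:460];b=cv2.imread('pics/s6.png')[130:280,150:350]
cv2.imwrite('pics/c6.png',np.hstack([cv2.resize(x,(400,300),interpolation=2) for x in(a,b)]))
E
```

```text
C [ 0.6374 -0.1216] r 0.1472 phi 1.179 to stop 0.043 jaw-tangent -0.6 tip [ 0.5535 -0.0007  0.0937] F [-6.8  0.9  8.7] tq [-0.    1.13  0.02] g 0.122 t 18.4333
```

View pics/c6.png

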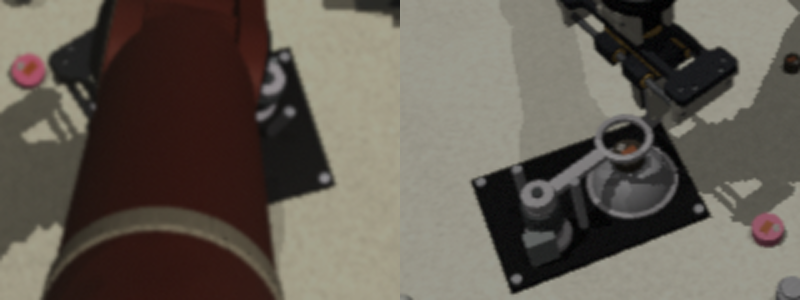

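The ring stands nearly over the dome at (623,140), with the puck visible on it inside the ring. Last push to the stop, with a small over-travel.

```bash
python3 -m inch '[{"dx":-0.01,"dy":0.15,"dz":0,"turn":0.01},{"dx":-0.02,"dy":0.3,"dz":0,"turn":0.02},{"dx":-0.04,"dy":0.45,"dz":0,"turn":0.03},{"dx":-0.06,"dy":0.58,"dz":0,"turn":0.04},{"dx":-0.07,"dy":0.65,"dz":0,"turn":0.045},{"dx":-0.07,"dy":0.7,"dz":0,"turn":0.048},{"dx":-0.07,"dy":0.7,"dz":0,"turn":0.048},{"dx":-0.07,"dy":0.7,"dz":0,"turn":0.048}]' >/dev/null;python3 arc.py
```

```text
C [ 0.6374 -0.1216] r 0.1472 phi 1.224 to stop -0.001 jaw-tangent -0.7 tip [0.5589 0.0029 0.0937] F [-6.5  1.1  8.1] tq [0.18 1.25 0.03] g 0.125 t 19.2
```

```bash
python3 -m inch '[{"dx":0,"dy":0.05,"dz":0,"turn":0},{"dx":0,"dy":0.1,"dz":0,"turn":0},{"dx":0,"dy":0.15,"dz":0,"turn":0},{"dx":0,"dy":0.15,"dz":0,"turn":0},{"dx":0,"dy":0.15,"dz":0,"turn":0},{"dx":0,"dy":0.15,"dz":0,"turn":0},{"dx":0,"dy":0.15,"dz":0,"turn":0},{"dx":0,"dy":0.15,"dz":0,"turn":0}]' >/dev/null;python3 arc.py
python3 - <<'E'
from h import *
cap('scene','s7');cap('wrist','w7'); 
a=cv2.imread('pics/w7.png')[120:345,170:470];b=cv2.imread('pics/s7.png')[150:250,220:353]
cv2.imwrite('pics/c7.png',np.hstack([cv2.resize(x,(400,300),interpolation=2) for x in(a,b)]))
P,_=cloud('scene','s7');m=(np.hypot(P[...,0]-.58,P[...,1]+.03)<.02)&(P[...,2]>.05)&(P[...,2]<.072);Q=P[m];print(len(Q),Q.mean(0).round(4),np.ptp(Q,0).round(4))
E
```

```text
C [ 0.6374 -0.1216] r 0.1472 phi 1.225 to stop -0.003 jaw-tangent -0.7 tip [0.5591 0.003  0.0937] F [-8.8  0.8  9.8] tq [0.   1.58 0.13] g 0.123 t 19.8667
135 [ 0.58   -0.0307  0.0601] [0.0343 0.0316 0.0149]
```

View pics/c7.png

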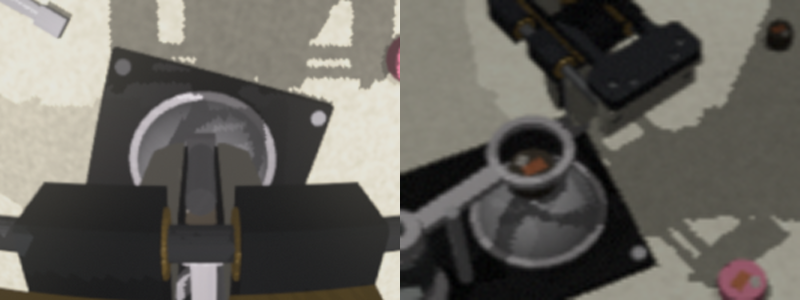

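The pin is against its stop: a further 1.5 mm commanded moved it only 0.2 mm and the force rose. The ring is over the puck, and the puck is still level on the dome at (535,165). Handing in.

```bash
python3 -m inch '[{"dx":0,"dy":0,"dz":0,"turn":0},{"dx":0,"dy":0,"dz":0,"turn":0},{"dx":0,"dy":0,"dz":0,"turn":0},{"dx":0,"dy":0,"dz":0,"turn":0},{"dx":0,"dy":0,"dz":0,"turn":0},{"dx":0,"dy":0,"dz":0,"turn":0},{"dx":0,"dy":0,"dz":0,"turn":0},{"dx":0,"dy":0,"dz":0,"turn":0}]' >/dev/null;python3 arc.py; python3 -c "
from plant import workorder; print(workorder.sign_off())"
```

```text
C [ 0.6374 -0.1216] r 0.1472 phi 1.225 to stop -0.003 jaw-tangent -0.7 tip [0.5591 0.0031 0.0937] F [-8.8  0.4 10.5] tq [0.04 1.57 0.05] g 0.124 t 20.6333
the job is handed in; nothing more can be done
None
```

I balanced the wide puck on the dome and let go of it. I then gripped the ring arm by its pin, swung it to its stop and handed the job in at about 20.6 s while still holding it. Sign-off gives no verdict.

**Arm:** the angle worked out from the tool position is 1.225 rad (stop 1.22). At the stop, a further 1.5 mm commanded moved the pin only about 0.2 mm and the wrist force rose. The pin is still gripped, with about 9 N sideways on the wrist.

**Puck:** the scene camera put its centre at about (0.580, -0.031), less than 1 mm from the dome axis. Its top is near the expected 61 mm and it looks level.

**Disagreements and limits:**
- The tool's radius from the pivot drifted from 146 to 147.2 mm during the swing.
- An upward wrist force built up to about 10 N, well under the limits.
- The wrist camera read heights about 1 mm lower than the other two cameras.
- I did not measure the bystanders again at the end. The moves kept clear of them, and those still in view looked unmoved.

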